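# Let the raised bench lift down

## Robot

A 7-joint arm with a two-finger parallel gripper is mounted at the origin on the work surface. World frame = base frame: x ahead of the robot, y to its left, z up, the work surface at z = 0. Lengths are in mm, angles in degrees, forces in N, time in s.
With the tool pointing down it reaches from about 425 to 925 mm from the base axis. Payload 6.8 kg.
Tool frame: the origin (TCP) lies on the mounting face of the last link; the fingertips stand 182 mm ahead of it and the grasp point (between the pads) lies 163 mm ahead of it; z points along the fingers, y is the direction in which the jaws open and shut (so a half turn about z gives the same grasp; the last joint's range is limited). The gripper opens to 88 mm and grips with 3 to 60 N. Pads are 20 mm wide; open, the fingers measure 115 mm over their backs; the gripper's body (75 mm by 178 mm) begins 61 mm behind the grasp point.
Start: joints at [-6.194, 27.33, 1.283, 89.118, -0.659, 63.558, -4.761], TCP at [675.013, 0.004, 404.664] pointing down, gripper open.
Joint ranges: [-169.35, 169.35], [-19.33, 120.38], [-80.79, 83.38], [13.8, 139.57], [-78.32, 258.32], [9.67, 109.79], [-169.56, 169.56]. Speed limits (degrees/s): [136.94, 136.94, 180, 180, 180, 180, 180].

## Interface

Orientations are given as a 3x3 rotation matrix whose columns are the frame's x, y, z axes.
In Python, from station import readout, eyes, hand_in gives the robot as it stands.
- The arm moves only by the tool move_arm, never from a script. Its argument "deltas" is a list of rows, each an object with "slide": the shift along the world's x, y, z in cm, a list of three; "spin": the turn about the world's z in rad; "gripper": the opening in per cent of the stroke, from 0 (shut) to 100 (fully open). In form: [{"slide": [dx, dy, dz], "spin": spin, "gripper": gripper}, ...]. A call has 1 to 8 rows; each row shifts and turns the pose as measured when the row begins; what a row does not reach is not made up. A row lasts 1/12 s, in which the tool goes at most 41.7 mm and 7.16 degrees, less where a joint would pass 70% of its speed; a pose out of reach is approached as far as the arm can. A call is refused whole if a number of a shift passes 4.17 or a number of a turn 0.125, either way. A call with a gripper value outside its range is refused whole. The fingers move at their own pace and stop on an object; the grip force is fixed at half the most. Time passes only in rows, so rows that do not move let the fingers close. It gives the time, the measured TCP pose, the force and the opening at its end, in the units of the state.
- readout.state(): the state, without advancing time (a new reading comes with each control period).
- eyes.get_image(name): name is "scene" or "side" or "wrist"; returns (picture, depth): 384x512x3 uint8, red, green, blue; 384x512 float32, mm along the optical axis (not along the pixel's ray), 0 where there is no reading.
- eyes.calibration(name): a dict with "vfov" (degrees; the focal length in pixels is half the picture's height over the tangent of half this angle, whatever the lens; pixels are square), "cx", "cy" (the principal point, pixels), "view" (4x4, takes a point from world to camera coordinates). Camera axes: x right, y down, z forward; pixel columns grow to the right and rows downward; lengths in mm; the calibration is good to about 2 mm. A picture is of the moment at which its call begins: read the wrist's pose just before it. calibration takes no time and is no camera call; for the wrist camera it gives the pose at the moment of the call.
- hand_in(): hands the job in, once; it reports no verdict.
The state is a dict: "t": time; "joints": joint angles; "joint_velocities": joint speeds; "tau": joint torques, N m; "eef_pos": TCP position; "eef_rot": TCP orientation; "force": force on the tool from outside, world axes, zero at the start; "wrist_torque": the same for the moment, N m; "width": finger opening in mm.
Only numpy, scipy, OpenCV 4.12 (cv2) and the standard library are available. Lean on these libraries where they do the work, as an engineer would, in place of code of your own. Each camera call takes 0.05 s, during which the arm holds its last target. There are 200 camera calls.

## Task

One of the two small hydraulic lifts on the bench is jacked up with a plywood blank on its top. Crack that lift's release valve open, counter-clockwise, by a fraction of a turn (about a tenth) so that its top sinks slowly without dropping, and let it come all the way down. Leave the other lift's valve shut.

Things in the scene. Friction and masses are not known exactly. Their poses are not given: they have to be found in the camera images.
- lift_valve (a joint): Release valve of the raised lift, rad: 0 shut, grows as its T-bar turns counter-clockwise seen from above, up to 1.6. Starts at 0 to 0.08. Below 0.2 (12 deg) the lift holds; from 0.27 to 0.95 (15 to 55 deg) the top sinks slowly, 7 to 20 mm/s; beyond about 1.0 it drops. Friction 0.15 N m; it stays where it is left. The valve's axis is vertical, through the middle of the bar.
- lift_valve_bar (a point): Centre of that valve's plain steel T-bar, turning with it: a bar 76 mm long (this point's x), 14 mm wide (y), 20 mm high (z, up), its centre 115 mm above the table, on a 12 mm stem, its underside 20 mm above the flat grey valve block (84 x 84 mm). Free all round. Valve shut: x points to the ram's axis, 180 mm away; the raised top (to 220 mm above the table) stays 90 mm or more from this point.
- lift_ram (a joint): How far the raised lift's plywood top (140 x 120 mm) has come down, in m: 0 to 0.003 jacked up (start), 0.050 fully down; it sinks by its own load. A lift is a steel plate 300 x 120 mm with the valve block at one end and a grey upright cylinder, 68 mm across, with the ram at the other. The raised one shows a bright ram and carries a plywood blank with a dark wood piece on it.
- idle_valve (a joint): Release valve of the other lift, of the same make, rad: 0 shut (start), grows as it opens. That lift is already down and its top is bare. To be left alone.

How it is judged:
By the outcome, as a careful person would: the job done as asked, in the order asked, and still so for the second after the job is handed in, with the robot touching nothing.
It also fails if it takes over 38 s, if anything falls off the work surface, if the arm or the gripper's body presses on something with over 40 N, if the wrist force passes 120 N, or if a joint passes its speed limit or range.

## Working session

There is one attempt and no reset: what is moved stays moved. The work goes in short steps, Python scripts to look and compute and a tool call to move; the robot and the scene stay as the last step left them, time stands still between calls to the robot, and variables do not carry over. Pictures are saved under pics/ and viewed, about 8 in all and at most 12, crops included, and the job is handed in when it is done.

Besides the shell and the picture viewer there is one more tool, called by a JSON object that holds its "api" and its "payload". move_arm: Moves the arm, as the interface text tells. Its arguments: {"type":"object","properties":{"deltas":{"type":"array"}},"required":["deltas"]}

```bash
mkdir -p pics; cat > h.py <<'E'
import numpy as np, cv2
from station import readout, eyes, hand_in
def K(n):
    c=eyes.calibration(n); f=192/np.tan(np.radians(c['vfov'])/2); return f,c['cx'],c['cy'],np.array(c['view'])
def cloud(n,d,k=None):
    f,cx,cy,V=k or K(n); v,u=np.mgrid[:d.shape[0],:d.shape[1]]
    P=np.stack([(u-cx)/f*d,(v-cy)/f*d,d],-1); R,t=V[:3,:3],V[:3,3]
    return (P-t)@R
def save(n,p): cv2.imwrite('pics/'+n+'.png',p[:,:,::-1])
E
python3 - <<'E'
from h import *
a,da=eyes.get_image('scene');b,db=eyes.get_image('side')
np.savez('s0.npz',a=a,da=da,b=b,db=db)
save('a0',np.hstack([a,b])[:, :]) if 0 else cv2.imwrite('pics/a0.png',cv2.resize(np.vstack([a,b])[:,:,::-1],(800,1200))[:600]); cv2.imwrite('pics/b0.png',b[:,:,::-1])
s=readout.state();print(s['t'],s['eef_rot'],s['force'])
E
```

```text
0.1 [[-4.12423844e-05  9.99998704e-01 -1.60962454e-03]
 [ 9.99999994e-01  4.10815174e-05 -9.99736142e-05]
 [-9.99073588e-05 -1.60962865e-03 -9.99998700e-01]] [ 0.28929964 -0.98268191 -0.47181709]
```

View pics/a0.png

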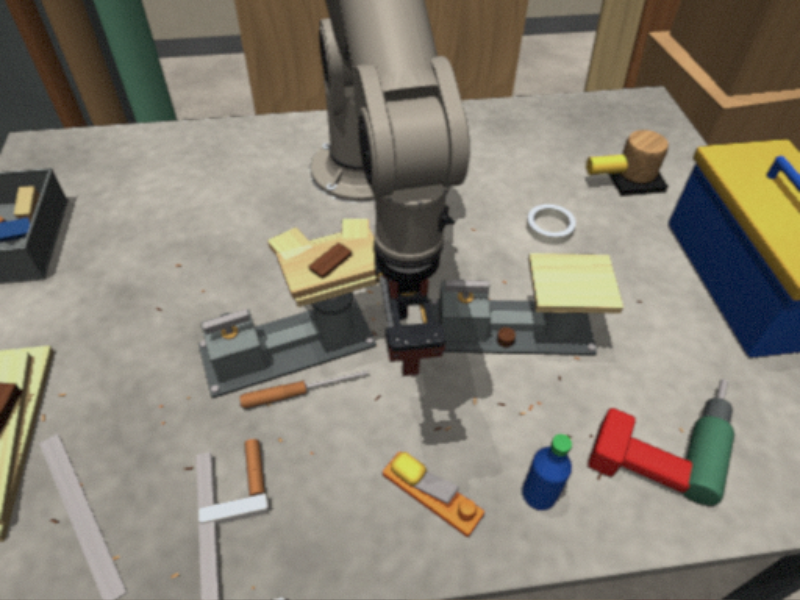

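View pics/b0.png

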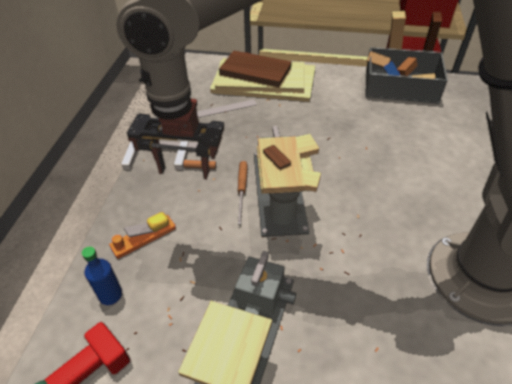

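The scene view shows the raised lift on the left, with plywood and a dark wood piece. Its T-bar is near (228,322) in the 800x600 picture. The idle lift is on the right, with its bar near (465,287).

```bash
python3 - <<'E'
from h import *
z=np.load('s0.npz')
for n,i,d in(('scene','a','da'),('side','b','db')):
    C=cloud(n,z[d]);ok=z[d]>0
    # top of raised stuff
    m=ok&(C[...,2]>107)&(C[...,2]<132)&(C[...,0]>450)&(C[...,0]<900)&(abs(C[...,1])<450)
    k,l,st,ce=cv2.connectedComponentsWithStats(m.astype(np.uint8))
    for j in range(1,k):
        if st[j,4]>25:
            P=C[l==j]; r=cv2.minAreaRect(P[:,:2].astype(np.float32)); print(n,st[j],P.mean(0).round(),'rect',np.round(r[0]),np.round(r[1]),round(r[2],1),z[i][l==j].mean(0).round())
    m=ok&(C[...,2]>185)&(C[...,2]<235)&(C[...,0]>350)&(C[...,0]<900)&(C[...,1]<0)
    P=C[m];print(n,'top',len(P),P.mean(0).round() if len(P) else 0)
    for q in ((147,208),(200,165)) if n=='scene' else (): print(q,C[q[1],q[0]].round())
E
```

```text
scene [338 165   5  31  34] [507. 245. 127.] rect [506. 246.] [  2. 104.] 81.0 [125. 117. 101.]
scene [284 179  29   8 208] [494. 135. 119.] rect [492. 136.] [75. 17.] 82.2 [108. 105. 103.]
scene [201 187  25  12 142] [494. -91. 109.] rect [496. -90.] [28. 68.] 15.0 [52. 53. 52.]
scene [343 197  55   4 150] [578. 305. 127.] rect [578. 305.] [140.   6.] 80.9 [111.  97.  73.]
scene [129 198  31  16 229] [ 520. -271.  119.] rect [ 517. -271.] [17. 76.] 15.6 [129. 125. 123.]
scene [341 286  24  21 307] [831. 184. 117.] rect [827. 187.] [50. 42.] 57.0 [ 34.  67. 130.]
scene top 2379 [484. -98. 204.]
(147, 208) [ 522. -265.  109.]
(200, 165) [ 477. -118.  202.]
side [273 126   7  12  68] [ 519. -281.  125.] rect [ 519. -281.] [14. 48.] 14.6 [167. 155. 146.]
side [271 192  22  10 146] [471. -69. 110.] rect [473. -67.] [50. 26.] 14.0 [61. 58. 53.]
side [252 251  17  36 282] [489. 143. 124.] rect [489. 139.] [76. 14.] 81.4 [125. 117. 113.]
side [ 84 258  27  23 369] [813. 200. 118.] rect [818. 195.] [51. 46.] 56.8 [ 34.  56. 104.]
side top 3161 [466. -81. 206.]
```

{"api": "move_arm", "payload": {"deltas": [{"slide":[0,-3.9,0.3],"spin":0.034,"gripper":100},{"slide":[0,-3.9,0.3],"spin":0.034,"gripper":100},{"slide":[0,-3.9,0],"spin":0.034,"gripper":100},{"slide":[0,-3.9,0],"spin":0.034,"gripper":100},{"slide":[-1,-3.9,0],"spin":0.034,"gripper":100},{"slide":[-2,-3.5,0],"spin":0.034,"gripper":100},{"slide":[-3,-2.5,0],"spin":0.034,"gripper":100},{"slide":[-3.5,-1.5,0],"spin":0.034,"gripper":100}]}}

```text
t: 0.77
eef_pos: [579.4, -269.2, 404.2]
eef_rot: [[-0.3, 0.954, -0.008], [0.954, 0.3, 0.005], [0.007, -0.006, -1.0]]
force: [0.1, -0.1, 0.6]
width: 87.7
```

```bash
cat > look.py <<'E'
from h import *
import sys
s=readout.state();k=K('wrist');a,d=eyes.get_image('wrist');save(sys.argv[1],a);np.savez('w.npz',a=a,d=d)
print(s['t'],s['eef_pos'],np.degrees(np.arctan2(s['eef_rot'][1][1],s['eef_rot'][0][1])),s['force'],s['width'])
C=cloud('wrist',d,k);m=(d>0)&(C[...,2]>110)&(C[...,2]<132)&(np.hypot(C[...,0]-518,C[...,1]+271)<55)
n,l,st,ce=cv2.connectedComponentsWithStats(m.astype(np.uint8))
for j in range(1,n):
    if st[j,4]>60:
        P=C[l==j];r=cv2.minAreaRect(P[:,:2].astype(np.float32));print(st[j],P.mean(0).round(1),r)
E
python3 look.py w1
```

```text
0.7667 [ 579.42547069 -269.24026428  404.15462522] 17.433454985400136 [ 0.12739852 -0.14825366  0.61996529] 87.6882034517945
[ 181  134   21   84 1484] [ 515.6 -267.5  123. ] ((514.98974609375, -270.1785583496094), (14.522102355957031, 75.56060028076172), 16.000377655029297)
```

View pics/w1.png

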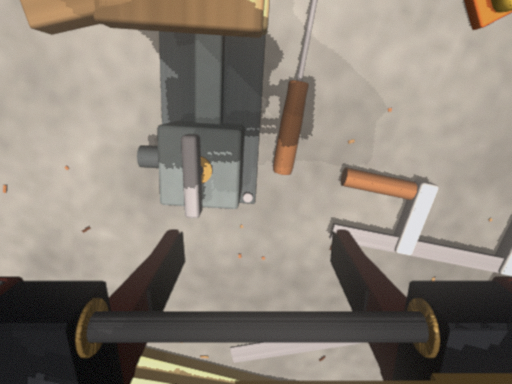

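The wrist view shows the T-bar at pixel (191,176). It measures 14.5 x 75.6 mm, centred at (515,-270) and turned 16°. That agrees with the scene view and the given sizes.

{"api": "move_arm", "payload": {"deltas": [{"slide":[-3.5,0,0],"spin":-0.02,"gripper":100},{"slide":[-2.5,0,0],"spin":0,"gripper":100},{"slide":[0,0,-2],"spin":0,"gripper":100},{"slide":[0,0,-2],"spin":0,"gripper":100}]}}

```text
t: 1.15
eef_pos: [508.2, -278.2, 365.3]
eef_rot: [[-0.264, 0.965, -0.012], [0.965, 0.264, 0.001], [0.004, -0.012, -1.0]]
force: [-0.2, 0.7, -0.4]
width: 88.1
```

{"api": "move_arm", "payload": {"deltas": [{"slide":[0.8,0.8,-1.5],"spin":0.01,"gripper":100},{"slide":[0,0,-1.5],"spin":0,"gripper":100},{"slide":[0,0,-1.5],"spin":0,"gripper":100},{"slide":[0,0,0],"spin":0,"gripper":100}]}}

```text
t: 1.48
eef_pos: [513.6, -269.3, 314.8]
eef_rot: [[-0.271, 0.962, -0.018], [0.963, 0.271, 0.003], [0.008, -0.017, -1.0]]
force: [-1.1, 0.6, -0.5]
width: 87.8
```

{"api": "move_arm", "payload": {"deltas": [{"slide":[0.4,0,-1.5],"spin":0,"gripper":100},{"slide":[0,0,-1.2],"spin":0,"gripper":100},{"slide":[0,0,-0.6],"spin":0,"gripper":100},{"slide":[0,0,0],"spin":0,"gripper":100}]}}

```text
t: 1.82
eef_pos: [518.1, -268.9, 281.1]
eef_rot: [[-0.271, 0.962, -0.019], [0.963, 0.271, 0.003], [0.008, -0.018, -1.0]]
force: [0.2, 0.1, 0.8]
width: 87.6
```

```bash
python3 look.py w2
```

```text
1.8167 [ 518.11955301 -268.86591263  281.09205279] 15.724542911632641 [0.18169728 0.11008852 0.82860124] 87.58164395050588
[ 242  195   28  116 3088] [ 511.9 -259.9  123.8] ((513.0820922851562, -264.4927673339844), (13.983007431030273, 64.24117279052734), 16.19545555114746)
[153 236  29  57 731] [ 470.2 -276.1  121.7] ((471.8817138671875, -278.7111511230469), (7.083302974700928, 23.252511978149414), 33.54621887207031)
[335 237  35  60 837] [ 557.8 -250.7  121.8] ((557.7553100585938, -253.756591796875), (23.27071762084961, 9.196228981018066), 81.53726959228516)
```

View pics/w2.png

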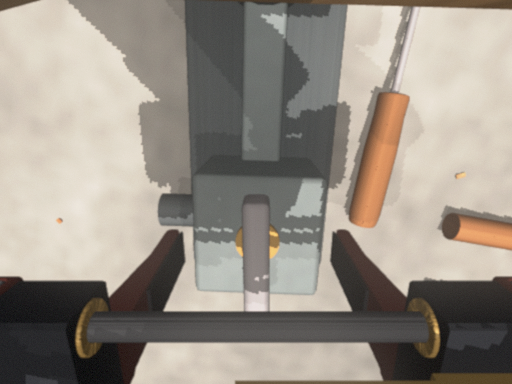

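The bar sits at column 256, centred between the fingers. I'll close the gripper.

{"api": "move_arm", "payload": {"deltas": [{"slide":[0,0,0],"spin":0,"gripper":0},{"slide":[0,0,0],"spin":0,"gripper":0},{"slide":[0,0,0],"spin":0,"gripper":0},{"slide":[0,0,0],"spin":0,"gripper":0},{"slide":[0,0,0],"spin":0,"gripper":0},{"slide":[0,0,0],"spin":0,"gripper":0},{"slide":[0,0,0],"spin":0,"gripper":0},{"slide":[0,0,0],"spin":0,"gripper":0}]}}

```text
t: 2.53
eef_pos: [519.0, -269.9, 285.6]
eef_rot: [[-0.27, 0.963, -0.013], [0.963, 0.27, 0.001], [0.004, -0.013, -1.0]]
force: [0.2, 0.7, -0.5]
width: 37.6
```

{"api": "move_arm", "payload": {"deltas": [{"slide":[0,0,-0.3],"spin":0,"gripper":0},{"slide":[0,0,-0.2],"spin":0,"gripper":0},{"slide":[0,0,0],"spin":0,"gripper":0},{"slide":[0,0,0],"spin":0,"gripper":0},{"slide":[0,0,0],"spin":0,"gripper":0}]}}

```text
t: 2.95
eef_pos: [517.7, -270.5, 280.1]
eef_rot: [[-0.269, 0.963, -0.017], [0.963, 0.269, 0.001], [0.005, -0.016, -1.0]]
force: [1.5, 1.3, 1.2]
width: 13.9
```

Gripped at 13.9 mm, which matches the bar width. Next I turn it counter-clockwise.

{"api": "move_arm", "payload": {"deltas": [{"slide":[0,0,0],"spin":0.07,"gripper":0},{"slide":[0,0,0],"spin":0.07,"gripper":0},{"slide":[0,0,0],"spin":0.07,"gripper":0},{"slide":[0,0,0],"spin":0.07,"gripper":0},{"slide":[0,0,0],"spin":0.07,"gripper":0},{"slide":[0,0,0],"spin":0.07,"gripper":0}]}}

```text
t: 3.45
eef_pos: [517.5, -269.8, 280.0]
eef_rot: [[-0.647, 0.763, -0.016], [0.763, 0.647, -0.003], [0.008, -0.014, -1.0]]
force: [-1.8, 1.0, 1.1]
width: 13.7
```

{"api": "move_arm", "payload": {"deltas": [{"slide":[0,0,0],"spin":0,"gripper":45},{"slide":[0,0,0],"spin":0,"gripper":45},{"slide":[0,0,0],"spin":0,"gripper":45},{"slide":[0,0,0],"spin":0,"gripper":45},{"slide":[0,0,0],"spin":0,"gripper":45}]}}

```text
t: 3.87
eef_pos: [517.6, -269.9, 279.6]
eef_rot: [[-0.644, 0.765, -0.016], [0.765, 0.644, -0.003], [0.008, -0.014, -1.0]]
force: [-0.2, 0.4, 0.4]
width: 39.1
```

{"api": "move_arm", "payload": {"deltas": [{"slide":[0,0,1.5],"spin":0,"gripper":45},{"slide":[0,0,2],"spin":0,"gripper":45},{"slide":[0,0,3],"spin":0,"gripper":45},{"slide":[0,0,3],"spin":0,"gripper":45},{"slide":[2,0,3],"spin":0,"gripper":45},{"slide":[3,0,1],"spin":0,"gripper":45},{"slide":[3,0,0],"spin":0,"gripper":45},{"slide":[0,0,0],"spin":0,"gripper":45}]}}

```text
t: 4.53
eef_pos: [597.0, -269.1, 420.8]
eef_rot: [[-0.637, 0.77, -0.02], [0.77, 0.638, -0.002], [0.011, -0.016, -1.0]]
force: [0.9, 1.1, -0.8]
width: 39.4
```

```bash
cat > chk.py <<'E'
from h import *
import sys
s=readout.state();print(s['t'],s['eef_pos'],s['force'],s['width'])
for n in('scene','side'):
    a,d=eyes.get_image(n);C=cloud(n,d)
    m=(d>0)&(np.hypot(C[...,0]-470,C[...,1]+98)<25)&(C[...,2]>100)&(C[...,2]<260)
    print(n,'top z',m.sum(),np.percentile(C[m][:,2],[10,50,90]).round(1))
    m=((d>0)&(C[...,2]>108)&(C[...,2]<132)&(np.hypot(C[...,0]-515,C[...,1]+270)<45))
    if m.sum()>20: print(m.sum(),cv2.minAreaRect(C[m][:,:2].astype(np.float32)))
    save(sys.argv[1]+n,a)
E
python3 chk.py c1
```

```text
4.5333 [ 596.97193999 -269.10309381  420.77975038] [ 0.85035339  1.07619202 -0.75857156] 39.369082314030535
scene top z 176 [187.9 191.4 201.9]
207 ((517.9199829101562, -270.7779235839844), (16.24983024597168, 75.56519317626953), 40.602806091308594)
side top z 224 [190.  192.8 204.1]
134 ((517.4881591796875, -270.51483154296875), (15.185494422912598, 70.84579467773438), 37.177101135253906)
```

The valve is at about 25° and the top is sinking. I'll watch it come down with camera calls, which also let time pass.

```bash
python3 - <<'E'
from h import *
for i in range(100):
    a,d=eyes.get_image('side')
    if i%11==0:
        C=cloud('side',d);m=(d>0)&(np.hypot(C[...,0]-470,C[...,1]+98)<25)&(C[...,2]>100)&(C[...,2]<260)
        print(round(readout.state()['t'],2),np.median(C[m][:,2]).round(1))
E
python3 chk.py c2
```

```text
4.68 192.4
5.23 186.9
5.78 180.9
6.33 174.7
6.88 169.0
7.43 163.3
7.98 160.4
8.53 160.5
9.08 160.5
9.63 160.8
9.6333 [ 592.7325973  -270.68976631  419.70702352] [-0.41560326 -0.29364127  1.11177266] 39.391190163256724
scene top z 165 [155.2 158.6 169.2]
223 ((517.6182250976562, -271.3065185546875), (16.603466033935547, 74.45262908935547), 38.96718978881836)
side top z 222 [157.5 160.5 171.8]
181 ((513.7772827148438, -266.5390319824219), (15.61345386505127, 74.609130859375), 40.11906051635742)
```

View pics/c2scene.png

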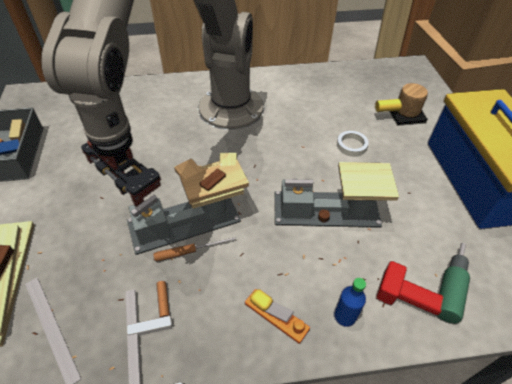

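The top has stopped, the load still sits on it, and the gripper is clear. I'll check the total drop against the first picture before handing in.

```bash
python3 - <<'E'
from h import *
z=np.load('s0.npz')
a1,d1=eyes.get_image('scene');b1,e1=eyes.get_image('side')
def med(n,d):
    C=cloud(n,d);m=(d>0)&(np.hypot(C[...,0]-470,C[...,1]+98)<25)&(C[...,2]>100)&(C[...,2]<260);return np.median(C[m][:,2])
print('drop',med('side',z['db'])-med('side',e1), med('scene',z['da'])-med('scene',d1))
C=cloud('scene',d1);m=(d1>0)&(C[...,2]>108)&(C[...,2]<126)&(np.hypot(C[...,0]-492,C[...,1]-136)<42)
print('idle',cv2.minAreaRect(C[m][:,:2].astype(np.float32)),readout.state()['t'])
E
```

```text
drop 46.98126377868945 46.830906692312226
idle ((492.11614990234375, 135.74533081054688), (74.84878540039062, 17.69243049621582), 79.93866729736328) 9.8333
```

```bash
python3 -c "
from h import *
hand_in()"
```

```text
the job is handed in; nothing more can be done
```

I opened the raised lift's release valve about 25° (0.43 rad) counter-clockwise and let go, and the lift sank all the way down. I handed the job in at about 9.8 s.

- **Sinking:** the top went down steadily at about 10–11 mm/s, with no drop. It stopped at about 8 s and held still until I handed in.
- **Fully down:** the cameras show a total drop of 47 mm. That fits full travel of 50 mm from a start up to 3 mm down. I could not read the ram position directly.
- **Load and gripper:** the plywood blank and dark wood piece are still on the top. The gripper is clear and touching nothing.
- **Valve angle:** the last two views put the bar at 39.0° and 40.1°, from about 16° at the start. Allowing for its unknown start of up to 0.08 rad, the opening is well inside the slow-sinking range.
- **Other lift:** I never touched it. Its bar measured 82.2° and 79.9° in the scene camera before and after, a difference I take as measurement noise.

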